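Close the toy bin bench and snap its rocker catch locked

TASK

The lid of the toy bin bench stands ajar and its rocker catch has already been flipped to locked, so the hook would only land on top of its strike. Rock the catch back to open, press the lid down until it is fully home, then press the catch over its centre until it snaps locked and holds the lid. Feel your way: no push on the bench, lid or catch may exceed 22 N, and the toys around the bench stay where they are.

Things in the scene. Friction and masses are not known exactly. Their poses are not given: they have to be found in the camera images.
- bench: Toy bin bench, cream plastic, open box 380 deep x 500 wide x 220 high, fixed to the table. Origin: centre of underside; front (x = -190) faces the robot, z up. Its top is the hinged lid; behind it (x +87 to +195) a fixed deck at z 220 carries toys. Lid and catch stand pushes up to 22 N, no more.
- lid_hinge (a point): Point on the bench, middle of the lid's hinge axis (along the bench's y): x +85, z 209 in the bench's frame. A strike (rubber seat for the lid, steel lip below it for the hook) is screwed inside the middle of the front wall in slotted holes: its height varies by up to 8 mm either way and is not measured, so where lid and catch stop must be felt.
- lid (a joint): Lid angle (rad); opening lifts the front edge. 0 = level. Fully home on its seat it reads -0.03 to +0.03, as the strike's height has it. Starts ajar, 0.19 to 0.31. Stiff hinges hold it at any angle: moving it down takes some 9 to 12 N near the front edge, more nearer the hinge; the force rises above that only where the lid meets its seat (or the hook lands).
- lid_front (a point): Point on the lid's top, mid width, 272 mm in front of the hinge axis, 18 mm from the front edge, 11 mm above the axis when level. The lid is a flat plate (low ribs farther back) 286 deep x 516 wide x 14 thick. The catch is just behind this point, so press the lid at this distance but 60 to 150 mm to the left or right, on plain plastic.
- catch (a joint): Rocker catch on the lid, angle (rad) about an axle along y. -0.18 open: front end (robot's side) down, hook clear. +0.18 locked: rear end down, hook forward, under the strike's lip if the lid is home. Starts locked. If the lid is lowered so, the hook lands on the lip and the lid stops 30 mm high; with the lid a few mm short of home the hook meets the lip and the catch sticks.
- catch_axle (a point): Middle of the catch's axle, on the lid: 244 mm in front of and 22 mm above the hinge axis (lid's frame), mid width. Paddle: 80 long x 40 wide x 7 thick, flat, axle at its middle. Over-centre spring 0.2 N m: resistance grows from about half of that to its most shortly before the centre, drops to nil at the centre, then the paddle runs ahead of the finger to the other stop, which is rigid.
- catch_front (a point): Point on the paddle's top, front (blue) end, 34 mm in front of the axle, 3.5 mm above the axle's plane. Pressed square here with about 5 to 6 N the catch rocks to open; the point goes down 12 mm. With the lid in the air, pushes here of up to about 8 N do not move the lid.
- catch_rear (a point): Point on the paddle's top, rear (orange) end, 34 mm behind the axle, 3.5 mm above the axle's plane. Pressed here with about 5 to 6 N, lid fully home, the catch snaps to locked; the point goes down 12 mm and ends some 8 mm above the lid's top.
- duck: Wooden pull-along duck, yellow, on a wheeled board 50 x 110, 110 high, 0.18 kg, loose on the rear deck. Origin: centre of its underside. Not to be disturbed.
- drum: Red plastic toy drum, 83 diameter x 60 high, 0.12 kg, loose on the rear deck. Origin: centre of its underside. Not to be disturbed.
- bowl: Green silicone stacking bowl, 110 diameter x 48 high, on the table beside the bench. Origin: centre of its underside. Not to be disturbed.
- magnifier: Blue plastic magnifying glass lying on the table beside the bench: lens ring 84 diameter, handle 95 long towards its own -x, 12 thick. Origin: under the middle of the lens. Not to be disturbed.

How it is judged (in metres and radians):
At the end, for the whole second after the job is handed in: The lid is down on its seat with the hook under the lip (lid angle below 0.045 rad; with the hook caught on top of the lip it could not come below 0.07) and the catch is snapped over to locked (angle above 0.14 rad) (value of joint lid below 0.045 rad and value of joint catch above 0.14 rad); the robot touches nothing.
It fails at once if the robot pushes on the bench, its lid or catch with more than 22 N (contact force between any of the fingers, the arm and bench above 22 N).
It fails at once if a toy is shifted by more than 25 mm (distance of any of duck, drum, bowl, magnifier from where it was at the start of the episode above 0.025 m).
It also fails if it takes over 61 s, if anything falls off the work surface, if the arm or the gripper's body presses on something with over 40 N, if the wrist force passes 120 N, or if a joint passes its speed limit or range.

ROBOT

A 6-joint arm with a two-finger parallel gripper is mounted at the origin on the work surface. World frame = base frame: x ahead of the robot, y to its left, z up, the work surface at z = 0. Lengths are in mm, angles in degrees, forces in N, time in s.
With the tool pointing down it reaches from about 325 to 925 mm from the base axis. Payload 3.1 kg.
Tool frame: the origin (TCP) lies at the very end of the fingers, on their centre line; the grasp point (between the pads) lies 19 mm behind it; z points along the fingers, y is the line along which they close (so a half turn about z gives the same grasp; the last joint's range is limited). The gripper opens to 85 mm and grips with 20 to 120 N. Pads are 22 mm wide; open, the fingers measure 114 mm over their backs; the gripper's body (76 mm by 85 mm) begins 54 mm behind the grasp point. The pads swing forward as they close: fully open they stand 13 mm farther back than shut.
Start: joints at [-80.34, 12.427, 92.441, -0, 75.132, -6.429], TCP at [173.224, -600.527, 231.3] pointing down, gripper open.
Joint ranges: [-157.48, 157.48], [-44.54, 120.13], [17.64, 146.25], [-64.5, 244.5], [7.68, 150.69], [-147.95, 147.95]. Speed limits (degrees/s): [159.86, 159.86, 180, 180, 180, 180].

INTERFACE

Orientations are given as a 3x3 rotation matrix whose columns are the frame's x, y, z axes.
In Python, from plant import monitor, viewer, workorder gives the robot as it stands.
- The arm moves only by the tool apply_moves, never from a script. Its argument "plan" is a list of rows, each an object of numbers: "ax", "ay", "az": the turn, a rotation vector about the tool's x, y, z each as a share of 60 degrees, from -1 to 1; "tx", "ty", "tz": the shift along the tool's x, y, z each as a share of 0.2 m, from -1 to 1; "fingers": the opening, from -1 (shut) to 1 (fully open), so that 0 is half open. A call has 1 to 20 rows; each row is the pose to reach, as a shift and turn from the pose commanded when the call began, along the tool's axes at that moment; what a row does not reach only later rows make up. A row lasts 1/10 s, in which the tool goes at most 50 mm and 8.59 degrees, less where a joint would pass 70% of its speed; a pose out of reach is approached as far as the arm can. A call with a number of a shift or a turn outside -1 to 1 is refused whole. A call with a gripper value outside its range is refused whole. The fingers move at their own pace and stop on an object; "force" is the grip in N (left out, the last holds). Time passes only in rows, so rows that repeat a pose let the fingers close. It gives the time, the measured TCP pose, the force, the opening and the grip force at its end, in the units of the state.
- monitor.sense(): the state, without advancing time (a new reading comes with each control period).
- viewer.get_image(name): name is "scene" or "top"; returns a dict with "pixels" (420x560x3 uint8, red, green, blue), "z_map" (420x560 float32, mm along the optical axis (not along the pixel's ray), 0 where there is no reading), "mtx" (3x3 intrinsics, pixels), "T" (4x4, takes a point from camera to world coordinates). Camera axes: x right, y up, looking along -z (the intrinsics and any distortion apply to the point x, -y, -z); pixel columns grow to the right and rows downward; lengths in mm; the calibration is good to about 2 mm. A picture is of the moment at which its call begins.
- workorder.hand_in(): hands the job in; it is judged then, once.
The state is a dict: "t": time; "joint_positions": joint angles; "joint_vel": joint speeds; "tau": joint torques, N m; "eef_pos": TCP position; "tool_rot": TCP orientation; "ft_force": force on the tool from outside, world axes, zero at the start; "ft_torque": the same for the moment, N m; "width": opening from 0.0 (shut) to 1.0 (fully open); "grip_force": force on a finger pad.
Only numpy, scipy, OpenCV 4.12 (cv2) and the standard library are available. Lean on these libraries where they do the work, as an engineer would, in place of code of your own. Each camera call takes 0.05 s, during which the arm holds its last target. There are 200 camera calls.

## Working session

There is one attempt and no reset: what is moved stays moved. The work goes in short steps, Python scripts to look and compute and a tool call to move; the robot and the scene stay as the last step left them, time stands still between calls to the robot, and variables do not carry over. Pictures are saved under pics/ and viewed, at most 10 in all, crops included, and the job is handed in when it is done.

Besides the shell and the picture viewer there is one more tool, called after ">>>" by a JSON object that holds its "name" and its "arguments". apply_moves: Moves the arm, as the interface text tells. Its arguments: {"type":"object","properties":{"plan":{"type":"array","items":{"type":"object","properties":{"ax":{"type":"number","minimum":-1,"maximum":1},"ay":{"type":"number","minimum":-1,"maximum":1},"az":{"type":"number","minimum":-1,"maximum":1},"tx":{"type":"number","minimum":-1,"maximum":1},"ty":{"type":"number","minimum":-1,"maximum":1},"tz":{"type":"number","minimum":-1,"maximum":1},"fingers":{"type":"number"}}}},"force":{"type":"number"}},"required":["plan"]}

```bash
mkdir -p pics; ls
python3 - <<'E'
from plant import monitor, viewer
import cv2,numpy as np
for n in("scene","top"):
    d=viewer.get_image(n); cv2.imwrite(f"pics/{n}0.png",d["pixels"][:,:,::-1]); np.savez(f"{n}0.npz",**d); print(n,d["mtx"].tolist(),d["T"].round(3).tolist(),[k for k in d])
s=monitor.sense(); print(s)
E
```

```text
pics
scene [[418.9209324502831, 0.0, 277.846561365323], [0.0, 418.9209324502831, 212.67342178197927], [0.0, 0.0, 1.0]] [[0.361, -0.497, 0.789, 1573.348], [0.933, 0.188, -0.308, -348.807], [0.005, 0.847, 0.531, 790.149], [0.0, 0.0, 0.0, 1.0]] ['pixels', 'z_map', 'mtx', 'T']
top [[527.2138308578998, 0.0, 284.09411518770236], [0.0, 527.2138308578998, 205.30134744638184], [0.0, 0.0, 1.0]] [[0.021, 0.972, -0.234, 324.56], [-1.0, 0.02, -0.003, 38.739], [0.001, 0.234, 0.972, 1471.569], [0.0, 0.0, 0.0, 1.0]] ['pixels', 'z_map', 'mtx', 'T']
{'t': 0.1, 'joint_positions': array([-8.03391210e+01,  1.24724691e+01,  9.25215144e+01, -1.00624012e-03,
        7.51323563e+01, -6.42937386e+00]), 'joint_vel': array([ 0.0248365 , -0.0409184 , -0.21624481, -0.02909476, -0.15739997,
       -0.00848404]), 'tau': array([-4.54998244e-04, -3.98071718e+01, -3.04970276e+01, -1.19834899e-04,
        4.19389791e-03, -9.39691525e-07]), 'eef_pos': array([ 173.10097066, -599.77048002,  230.07816541]), 'tool_rot': array([[ 9.60825107e-01,  2.77155126e-01, -3.86775802e-04],
       [ 2.77155301e-01, -9.60822682e-01,  2.17092374e-03],
       [ 2.30059679e-04, -2.19307500e-03, -9.99997569e-01]]), 'ft_force': array([ 0.46726358, -0.13669304,  0.52820124]), 'ft_torque': array([ 0.02413251,  0.05120045, -0.02269341]), 'grip_force': 0.0, 'width': 0.9966866952115911}
```

View pics/scene0.png

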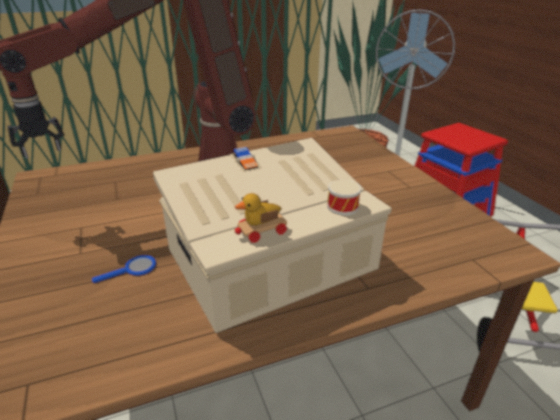

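View pics/top0.png

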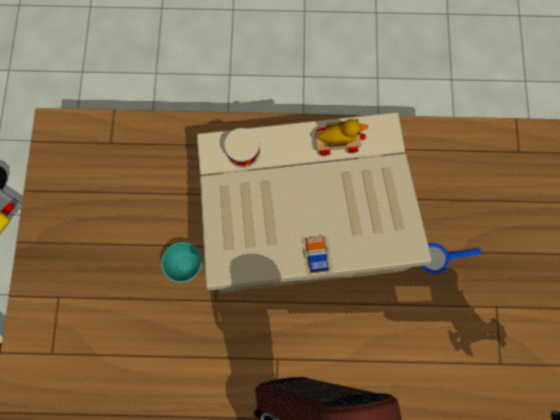

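The top view shows the lid, with the orange catch end at (316,245) and the blue end at (318,262). The duck is at (340,135) and the drum at (242,148), both on the rear deck. The bowl is at (181,262) and the magnifier at (435,257). The scene view shows the same layout, with the catch at (245,158).

```bash
cat > h.py <<'E'
import numpy as np,cv2
def cloud(d):
    z=d["z_map"].astype(float);K=d["mtx"];v,u=np.mgrid[:z.shape[0],:z.shape[1]]
    p=np.stack([(u-K[0,2])/K[0,0]*z,-(v-K[1,2])/K[1,1]*z,-z],-1)
    return p@d["T"][:3,:3].T+d["T"][:3,3]
def plane(P):
    for _ in range(4):
        c=P.mean(0);n=np.linalg.svd(P-c,full_matrices=False)[2][2];n*=np.sign(n[2])
        r=(P-c)@n;P=P[abs(r)<max(2.0*r.std(),.5)]
    return c,n,r.std()
def masks(d):
    h=cv2.cvtColor(d["pixels"],cv2.COLOR_RGB2HSV).astype(int)
    H,S,V=h[...,0],h[...,1],h[...,2]
    return {"blue":(H>100)&(H<130)&(S>120)&(V>60),"orange":(H<14)&(S>150)&(V>120),"cream":(H>12)&(H<32)&(S<110)&(V>130)}
E
python3 - <<'E'
import numpy as np,cv2
from h import *
for n,box in(("top",(300,232,332,275)),("scene",(230,142,265,175))):
    d=np.load(n+"0.npz");P=cloud(d);m=masks(d)
    b=np.zeros(P.shape[:2],bool);b[box[1]:box[3],box[0]:box[2]]=1
    for c in("blue","orange"):
        k=m[c]&b; q=P[k]; v,u=np.nonzero(k); print(n,c,k.sum(),np.median(q,0).round(1),q.mean(0).round(1),"px",u.mean().round(1),v.mean().round(1),u.min(),u.max(),v.min(),v.max())
        c0,nn,s=plane(q);print("  plane",c0.round(1),nn.round(3),s.round(2))
d=np.load("top0.npz");P=cloud(d)
L=P[175:260,280:340].reshape(-1,3)
A=np.vstack([P[180:260,280:300].reshape(-1,3),P[180:230,300:340].reshape(-1,3)])
c,n,s=plane(A);print("lid top",c,n,s,"angle",np.degrees(np.arccos(n[2])),np.arccos(n[2]),"yaw of back dir",np.degrees(np.arctan2(n[1],n[0])))
dk=P[140:155,265:312].reshape(-1,3);print("deck",plane(dk))
# silhouette of bench: cream big contour
m=masks(d)["cream"].astype(np.uint8);m=cv2.morphologyEx(m,cv2.MORPH_CLOSE,np.ones((9,9)))
# lid points = on lid plane
on=(abs((P-c)@n)<4)&(P[...,2]>150); on=cv2.morphologyEx(on.astype(np.uint8),cv2.MORPH_CLOSE,np.ones((9,9)))
cs=max(cv2.findContours(on,0,1)[0],key=cv2.contourArea);r=cv2.minAreaRect(np.float32([P[y,x,:2] for x,y in cs[:,0]]));print("lid rect",r,cv2.boxPoints(r).round(0).tolist())
od=((abs(P[...,2]-np.median(dk[:,2]))<5)&(np.arange(420)[:,None]<190)).astype(np.uint8)
cs=max(cv2.findContours(od,0,1)[0],key=cv2.contourArea);r=cv2.minAreaRect(np.float32([P[y,x,:2] for x,y in cs[:,0]]));print("deck rect",r,cv2.boxPoints(r).round(0).tolist())
d=np.load("scene0.npz");P=cloud(d);A=P[195:210,255:290].reshape(-1,3);print("scene lid",plane(P[175:200,245:275].reshape(-1,3)))
E
```

```text
top blue 180 [484.5 -33.7 289.5] [482.1 -34.4 289.2] px 317.3 261.0 309 327 254 270
  plane [483.1 -34.8 290.4] [0.311 0.021 0.95 ] 1.79
top orange 81 [521.2 -32.  276. ] [521.8 -31.7 275.6] px 315.9 244.5 306 325 237 250
  plane [521.6 -32.7 276. ] [0.416 0.059 0.907] 1.92
scene blue 59 [487.3 -42.  290.1] [504.5 -46.3 298.6] px 240.9 152.7 234 248 150 156
  plane [505.7 -45.8 298.9] [-0.397  0.081  0.914] 3.68
scene orange 63 [519.4 -36.4 276.3] [538.5 -40.4 284. ] px 246.6 161.8 241 253 158 168
  plane [538.4 -39.7 285.4] [-0.463 -0.115  0.879] 3.69
lid top [606.15229626 -10.54665226 246.61065187] [0.19916632 0.02711608 0.97959047] 1.8433373950215017 angle 11.595661335371833 0.2023824692484409 yaw of back dir 7.753032424337277
deck (array([774.71068823,  36.32979544, 225.61821858]), array([0.93843591, 0.02044691, 0.34484774]), np.float64(10.737834908212589))
lid rect ((571.9578857421875, -39.30499267578125), (470.0537109375, 598.497314453125), 7.535202980041504) [[300.0, 227.0], [378.0, -367.0], [844.0, -305.0], [766.0, 288.0]]
deck rect ((771.6390991210938, 2.53265380859375), (146.82037353515625, 515.6792602539062), 8.147950172424316) [[662.0, 247.0], [736.0, -263.0], [881.0, -242.0], [808.0, 268.0]]
scene lid (array([640.83878006, -37.81668765, 255.44757475]), array([-0.16457191,  0.39989879,  0.90166349]), np.float64(12.358252910267199))
```

Run:
```python
import numpy as np,cv2
from h import *
d=np.load("top0.npz");P=cloud(d)
c=np.array([606.15,-10.55,246.6])
A=P[175:262,215:400].reshape(-1,3)
for _ in range(3):
    C=np.c_[A[:,:2],np.ones(len(A))];k,*_=np.linalg.lstsq(C,A[:,2],rcond=None);r=A[:,2]-C@k;A=A[abs(r)<2.5*max(1.2,np.median(abs(r)))]
print("plane",k,"angle",np.arctan(np.hypot(*k[:2])),"yaw",np.degrees(np.arctan2(-k[1],-k[0])),r.std(),len(A))
on=(abs(P[...,2]-P[...,:2]@k[:2]-k[2])<6)
on[:155]=0;on[300:]=0;on[:,:195]=0;on[:,440:]=0
# front edge: last 'on' row per column; sides: first/last on per row
E=[]
for u in list(range(290,420)):
    v=np.nonzero(on[:,u])[0].max();E.append(P[v,u])
E=np.array(E)
def line(X,a,b):
    for _ in range(4):
        f=np.polyfit(X[:,a],X[:,b],1);r=X[:,b]-np.polyval(f,X[:,a]);X=X[abs(r)<2*max(r.std(),.7)]
    return f,r.std(),len(X)
f,s,nn=line(E,1,0);print("front edge x=f(y)",f,s,nn,"yaw",-np.degrees(np.arctan(f[0])))
for nm,fn in(("left",np.min),("right",np.max)):
    S=np.array([P[v,fn(np.nonzero(on[v])[0])] for v in range(195,260)])
    f2,s,nn=line(S,0,1);print(nm,f2,s,nn,"yaw",np.degrees(np.arctan(f2[0])))
# deck
D=P[152:156,210:390].reshape(-1,3);print(np.median(P[120:200,290],axis=1) .shape)
for v in range(112,180,3): print(v,P[v,290].round(0),end=";")
```

```text
plane [-2.01102228e-01 -2.71285919e-02  3.68829720e+02] angle 0.20020531373861292 yaw 7.682793070605347 2.1001208341006086 13418
front edge x=f(y) [-1.37075359e-01  4.49450042e+02] 0.8391670969348834 111 yaw 7.805196434352746
left [1.36849109e-01 1.55411067e+02] 0.707934454185482 59 yaw 7.792471959977509
right [ 1.35877400e-01 -3.60845977e+02] 0.8896518931319539 58 yaw 7.7378135569144755
(80,)
112 [1293.   29. -747.];115 [961.  32.  -7.];118 [949.  32.  -3.];121 [935.  32.   9.];124 [840.  33. 216.];127 [828.  32. 225.];130 [823.  32. 218.];133 [817.  32. 214.];136 [806.  32. 220.];139 [798.  32. 221.];142 [791.  32. 217.];145 [782.  32. 221.];148 [774.  31. 222.];151 [766.  31. 220.];154 [759.  31. 218.];157 [749.  31. 225.];160 [742.  31. 223.];163 [735.  31. 220.];166 [727.  31. 220.];169 [719.  30. 219.];172 [710.  30. 226.];175 [701.  30. 227.];178 [692.  30. 233.];
```

The bench is found: yaw 7.8°, lid angle 0.20 rad, catch on the centre line. I'll close the fingers, turn to the bench's yaw and go above the catch.

>>> {"name": "apply_moves", "arguments": {"plan": [{"tz": -0.3, "fingers": -1}, {"tx": 0.95, "ty": -0.96, "tz": -0.55, "az": 0.139, "fingers": -1}, {"tx": 0.95, "ty": -0.96, "tz": -0.55, "az": 0.139, "fingers": -1}, {"tx": 0.95, "ty": -0.96, "tz": -0.55, "az": 0.139, "fingers": -1}, {"tx": 0.95, "ty": -0.96, "tz": -0.55, "az": 0.139, "fingers": -1}, {"tx": 0.95, "ty": -0.96, "tz": -0.55, "az": 0.139, "fingers": -1}, {"tx": 0.95, "ty": -0.96, "tz": -0.55, "az": 0.139, "fingers": -1}, {"tx": 0.95, "ty": -0.96, "tz": -0.55, "az": 0.139, "fingers": -1}, {"tx": 0.95, "ty": -0.96, "tz": -0.55, "az": 0.139, "fingers": -1}], "force": 20}}

```text
schema error: expected keys ax, ay, az, tx, ty, tz, fingers
```

```bash
cat > d.py <<'E'
import sys,numpy as np
from scipy.spatial.transform import Rotation as R
from plant import monitor
u,v,z=map(float,sys.argv[1:4]);yaw=np.radians(7.78)
t=np.array([u*np.cos(yaw)-v*np.sin(yaw),u*np.sin(yaw)+v*np.cos(yaw),z])
s=monitor.sense();T=np.array(s["tool_rot"])
G=np.c_[[np.cos(yaw),np.sin(yaw),0],[np.sin(yaw),-np.cos(yaw),0],[0,0,-1]]
print("pos",s["eef_pos"].round(1),"tgt",t.round(1),"t",s["t"],"F",s["ft_force"].round(2),"w",s["width"])
print("shift",(T.T@(t-s["eef_pos"])/200).round(4),"turn",(np.degrees(R.from_matrix(T.T@G).as_rotvec())/60).round(4))
E
python3 d.py 471 -101.5 335
```

```text
pos [ 173.1 -599.8  230.1] tgt [480.4 -36.8 335. ] t 0.1 F [ 0.47 -0.14  0.53] w 0.9966866952115911
shift [ 2.2566 -2.2798 -0.5191] turn [-2.100e-03 -1.000e-04  1.385e-01]
```

>>> {"name": "apply_moves", "arguments": {"plan": [{"ax": 0, "ay": 0, "az": 0, "tx": 0, "ty": 0, "tz": -0.3, "fingers": -1}, {"ax": 0, "ay": 0, "az": 0.139, "tx": 0.95, "ty": -0.96, "tz": -0.55, "fingers": -1}, {"ax": 0, "ay": 0, "az": 0.139, "tx": 0.95, "ty": -0.96, "tz": -0.55, "fingers": -1}, {"ax": 0, "ay": 0, "az": 0.139, "tx": 0.95, "ty": -0.96, "tz": -0.55, "fingers": -1}, {"ax": 0, "ay": 0, "az": 0.139, "tx": 0.95, "ty": -0.96, "tz": -0.55, "fingers": -1}, {"ax": 0, "ay": 0, "az": 0.139, "tx": 0.95, "ty": -0.96, "tz": -0.55, "fingers": -1}, {"ax": 0, "ay": 0, "az": 0.139, "tx": 0.95, "ty": -0.96, "tz": -0.55, "fingers": -1}, {"ax": 0, "ay": 0, "az": 0.139, "tx": 0.95, "ty": -0.96, "tz": -0.55, "fingers": -1}, {"ax": 0, "ay": 0, "az": 0.139, "tx": 0.95, "ty": -0.96, "tz": -0.55, "fingers": -1}], "force": 20}}

```text
t: 1.0
eef_pos: [302.6, -363.2, 341.1]
tool_rot: [[0.991, 0.136, -0.0], [0.136, -0.991, -0.001], [-0.0, 0.001, -1.0]]
ft_force: [0.9, 0.1, -0.3]
width: -0.005
grip_force: 0.0
```

```bash
python3 d.py 471 -101.5 335
```

```text
pos [ 302.6 -363.2  341.1] tgt [480.4 -36.8 335. ] t 1.0 F [ 0.94  0.13 -0.26] w -0.005157571365084158
shift [ 1.1028 -1.4956  0.0293] turn [0.0006 0.0004 0.0008]
```

>>> {"name": "apply_moves", "arguments": {"plan": [{"ax": 0, "ay": 0, "az": 0, "tx": 0.55, "ty": -0.75, "tz": 0, "fingers": -1}, {"ax": 0, "ay": 0, "az": 0, "tx": 0.55, "ty": -0.75, "tz": 0, "fingers": -1}, {"ax": 0, "ay": 0, "az": 0, "tx": 0.55, "ty": -0.75, "tz": 0, "fingers": -1}, {"ax": 0, "ay": 0, "az": 0, "tx": 0.55, "ty": -0.75, "tz": 0, "fingers": -1}, {"ax": 0, "ay": 0, "az": 0, "tx": 0.55, "ty": -0.75, "tz": 0, "fingers": -1}]}}

```text
t: 1.5
eef_pos: [392.3, -197.8, 340.5]
tool_rot: [[0.99, 0.139, -0.001], [0.139, -0.99, 0.002], [-0.0, -0.002, -1.0]]
ft_force: [-0.6, -2.0, -0.3]
width: 0.002
grip_force: 0.0
```

>>> {"name": "apply_moves", "arguments": {"plan": [{"ax": 0, "ay": 0, "az": 0, "tx": 0.55, "ty": -0.745, "tz": 0, "fingers": -1}, {"ax": 0, "ay": 0, "az": 0, "tx": 0.55, "ty": -0.745, "tz": 0, "fingers": -1}, {"ax": 0, "ay": 0, "az": 0, "tx": 0.55, "ty": -0.745, "tz": 0.03, "fingers": -1}, {"ax": 0, "ay": 0, "az": 0, "tx": 0.55, "ty": -0.745, "tz": 0.03, "fingers": -1}, {"ax": 0, "ay": 0, "az": 0, "tx": 0.55, "ty": -0.745, "tz": 0.03, "fingers": -1}, {"ax": 0, "ay": 0, "az": 0, "tx": 0.55, "ty": -0.745, "tz": 0.03, "fingers": -1}]}}

```text
t: 2.1
eef_pos: [480.2, -38.7, 334.3]
tool_rot: [[0.991, 0.135, -0.002], [0.135, -0.991, -0.001], [-0.003, 0.001, -1.0]]
ft_force: [0.0, 0.3, -0.1]
width: 0.002
grip_force: 0.0
```

```bash
python3 d.py 471 -101.5 300
```

```text
pos [480.2 -38.7 334.3] tgt [480.4 -36.8 300. ] t 2.1 F [ 0.02  0.28 -0.1 ] w 0.0018772494566708102
shift [ 0.0027 -0.0096  0.1713] turn [ 0.0006  0.0024 -0.0007]
```

>>> {"name": "apply_moves", "arguments": {"plan": [{"ax": 0, "ay": 0, "az": 0, "tx": 0, "ty": -0.005, "tz": 0.08, "fingers": -1}, {"ax": 0, "ay": 0, "az": 0, "tx": 0, "ty": -0.005, "tz": 0.15, "fingers": -1}, {"ax": 0, "ay": 0, "az": 0, "tx": 0, "ty": -0.005, "tz": 0.17, "fingers": -1}, {"ax": 0, "ay": 0, "az": 0, "tx": 0, "ty": -0.005, "tz": 0.17, "fingers": -1}, {"ax": 0, "ay": 0, "az": 0, "tx": 0, "ty": -0.005, "tz": 0.17, "fingers": -1}]}}

```text
t: 2.6
eef_pos: [480.1, -37.2, 301.6]
tool_rot: [[0.991, 0.134, 0.0], [0.134, -0.991, -0.0], [0.0, 0.0, -1.0]]
ft_force: [-0.4, 0.1, 0.7]
width: -0.001
grip_force: 0.0
```

>>> {"name": "apply_moves", "arguments": {"plan": [{"ax": 0, "ay": 0, "az": 0, "tx": 0, "ty": 0, "tz": 0.005, "fingers": -1}, {"ax": 0, "ay": 0, "az": 0, "tx": 0, "ty": 0, "tz": 0.01, "fingers": -1}, {"ax": 0, "ay": 0, "az": 0, "tx": 0, "ty": 0, "tz": 0.015, "fingers": -1}, {"ax": 0, "ay": 0, "az": 0, "tx": 0, "ty": 0, "tz": 0.015, "fingers": -1}]}}

```text
t: 3.0
eef_pos: [480.1, -36.4, 298.3]
tool_rot: [[0.991, 0.135, 0.0], [0.135, -0.991, -0.0], [0.0, 0.0, -1.0]]
ft_force: [-0.9, 0.1, -0.0]
width: -0.002
grip_force: 0.0
```

Not touching yet, so I go on in 2–3 mm feels.

>>> {"name": "apply_moves", "arguments": {"plan": [{"ax": 0, "ay": 0, "az": 0, "tx": 0, "ty": 0, "tz": 0.005, "fingers": -1}, {"ax": 0, "ay": 0, "az": 0, "tx": 0, "ty": 0, "tz": 0.01, "fingers": -1}, {"ax": 0, "ay": 0, "az": 0, "tx": 0, "ty": 0, "tz": 0.015, "fingers": -1}, {"ax": 0, "ay": 0, "az": 0, "tx": 0, "ty": 0, "tz": 0.015, "fingers": -1}]}}

```text
t: 3.4
eef_pos: [480.0, -36.4, 295.0]
tool_rot: [[0.991, 0.135, -0.0], [0.135, -0.991, 0.0], [-0.0, -0.0, -1.0]]
ft_force: [0.2, 0.2, -0.5]
width: -0.002
grip_force: 0.0
```

>>> {"name": "apply_moves", "arguments": {"plan": [{"ax": 0, "ay": 0, "az": 0, "tx": 0, "ty": 0, "tz": 0.005, "fingers": -1}, {"ax": 0, "ay": 0, "az": 0, "tx": 0, "ty": 0, "tz": 0.01, "fingers": -1}, {"ax": 0, "ay": 0, "az": 0, "tx": 0, "ty": 0, "tz": 0.01, "fingers": -1}]}}

```text
t: 3.7
eef_pos: [480.3, -36.5, 294.1]
tool_rot: [[0.991, 0.135, 0.001], [0.135, -0.991, -0.0], [0.001, 0.0, -1.0]]
ft_force: [-1.2, -0.5, 3.7]
width: 0.003
grip_force: 1.5
```

>>> {"name": "apply_moves", "arguments": {"plan": [{"ax": 0, "ay": 0, "az": 0, "tx": 0, "ty": 0, "tz": 0.005, "fingers": -1}, {"ax": 0, "ay": 0, "az": 0, "tx": 0, "ty": 0, "tz": 0.01, "fingers": -1}, {"ax": 0, "ay": 0, "az": 0, "tx": 0, "ty": 0, "tz": 0.01, "fingers": -1}]}}

```text
t: 4.0
eef_pos: [480.2, -36.6, 292.1]
tool_rot: [[0.991, 0.135, 0.001], [0.135, -0.991, -0.001], [0.0, 0.001, -1.0]]
ft_force: [-2.1, 0.8, 5.8]
width: 0.005
grip_force: 2.3
```

>>> {"name": "apply_moves", "arguments": {"plan": [{"ax": 0, "ay": 0, "az": 0, "tx": 0, "ty": 0, "tz": 0.005, "fingers": -1}, {"ax": 0, "ay": 0, "az": 0, "tx": 0, "ty": 0, "tz": 0.01, "fingers": -1}, {"ax": 0, "ay": 0, "az": 0, "tx": 0, "ty": 0, "tz": 0.01, "fingers": -1}]}}

```text
t: 4.3
eef_pos: [480.0, -36.7, 289.9]
tool_rot: [[0.991, 0.135, -0.0], [0.135, -0.991, -0.001], [-0.0, 0.001, -1.0]]
ft_force: [-1.8, -0.9, 4.2]
width: -0.001
grip_force: 1.7
```

>>> {"name": "apply_moves", "arguments": {"plan": [{"ax": 0, "ay": 0, "az": 0, "tx": 0, "ty": 0, "tz": 0.005, "fingers": -1}, {"ax": 0, "ay": 0, "az": 0, "tx": 0, "ty": 0, "tz": 0.01, "fingers": -1}, {"ax": 0, "ay": 0, "az": 0, "tx": 0, "ty": 0, "tz": 0.01, "fingers": -1}]}}

```text
t: 4.6
eef_pos: [479.8, -36.3, 286.1]
tool_rot: [[0.991, 0.135, -0.001], [0.135, -0.991, 0.001], [-0.001, -0.001, -1.0]]
ft_force: [0.7, 0.2, -0.1]
width: 0.002
grip_force: 0.0
```

>>> {"name": "apply_moves", "arguments": {"plan": [{"ax": 0, "ay": 0, "az": 0, "tx": 0, "ty": 0, "tz": 0.005, "fingers": -1}, {"ax": 0, "ay": 0, "az": 0, "tx": 0, "ty": 0, "tz": 0.005, "fingers": -1}]}}

```text
t: 4.8
eef_pos: [479.9, -36.4, 285.6]
tool_rot: [[0.991, 0.135, -0.001], [0.135, -0.991, 0.0], [-0.001, -0.0, -1.0]]
ft_force: [-0.3, -0.5, -0.6]
width: -0.004
grip_force: 0.0
```

Force dropped to zero past the centre, so the catch has snapped. I lift, move left to the plain plastic and check by image.

>>> {"name": "apply_moves", "arguments": {"plan": [{"ax": 0, "ay": 0, "az": 0, "tx": 0, "ty": 0, "tz": -0.12, "fingers": -1}, {"ax": 0, "ay": 0, "az": 0, "tx": -0.015, "ty": -0.2, "tz": -0.12, "fingers": -1}, {"ax": 0, "ay": 0, "az": 0, "tx": -0.015, "ty": -0.45, "tz": -0.12, "fingers": -1}, {"ax": 0, "ay": 0, "az": 0, "tx": -0.015, "ty": -0.45, "tz": -0.05, "fingers": -1}, {"ax": 0, "ay": 0, "az": 0, "tx": -0.015, "ty": -0.45, "tz": 0, "fingers": -1}, {"ax": 0, "ay": 0, "az": 0, "tx": -0.015, "ty": -0.45, "tz": 0, "fingers": -1}]}}

```text
t: 5.4
eef_pos: [463.7, 51.7, 283.7]
tool_rot: [[0.991, 0.135, -0.005], [0.135, -0.991, -0.0], [-0.005, -0.0, -1.0]]
ft_force: [0.3, -0.1, -0.3]
width: 0.003
grip_force: 0.0
```

```bash
cat > look.py <<'E'
import sys,numpy as np,cv2
from plant import viewer
from h import *
tag=sys.argv[1]
o=[]
for n,(a,b,c,e) in(("scene",(200,120,300,195)),):
    d=viewer.get_image(n);o=cv2.resize(d["pixels"][b:e,a:c,::-1],None,fx=6,fy=6);P=cloud(d);m=masks(d)
    for k in("blue","orange"):
        q=m[k].copy();q[:140]=0;q[185:]=0;q[:,:225]=0;q[:,275:]=0
        if q.any(): print(k,q.sum(),np.median(P[q],0).round(1))
    d=viewer.get_image("top");A=cloud(d)[175:225,285:340].reshape(-1,3)
    c,nn,s=plane(A);print("lid angle",np.arccos(nn[2]).round(4),s.round(2))
cv2.imwrite(f"pics/{tag}.png",o)
E
python3 look.py s1; python3 d.py 468 -21.5 276
```

```text
blue 25 [485.5 -39.9 284.3]
orange 43 [527.2 -40.4 282.7]
lid angle 0.2009 2.02
pos [464.8  51.2 285.5] tgt [466.6  42.1 276. ] t 5.5 F [0.29 0.41 0.47] w -0.0029200282991840134
shift [0.0027 0.0466 0.0476] turn [ 0.0001  0.0015 -0.0022]
```

View pics/s1.png

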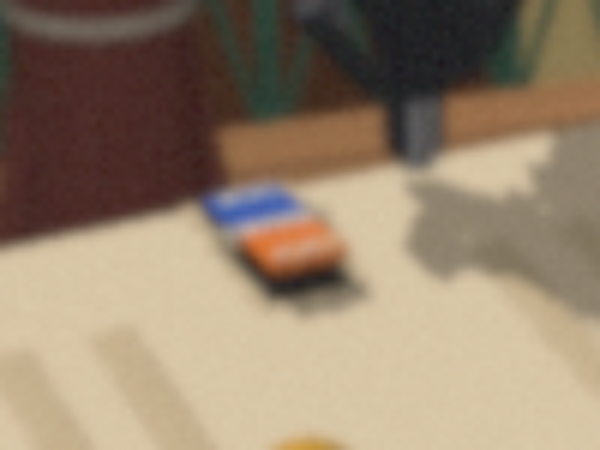

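The crop shows the paddle level, with blue at (255,205) and orange at (295,245) and the rear raised off the lid, so the catch is open. The finger is at (420,150), about 90 mm to its left. Next I press the lid.

>>> {"name": "apply_moves", "arguments": {"plan": [{"ax": 0, "ay": 0, "az": 0, "tx": 0, "ty": 0, "tz": 0.015, "fingers": -1}, {"ax": 0, "ay": 0, "az": 0, "tx": 0, "ty": 0, "tz": 0.03, "fingers": -1}, {"ax": 0, "ay": 0, "az": 0, "tx": 0, "ty": 0, "tz": 0.035, "fingers": -1}, {"ax": 0, "ay": 0, "az": 0, "tx": 0, "ty": 0, "tz": 0.04, "fingers": -1}, {"ax": 0, "ay": 0, "az": 0, "tx": 0, "ty": 0, "tz": 0.045, "fingers": -1}, {"ax": 0, "ay": 0, "az": 0, "tx": 0, "ty": 0, "tz": 0.05, "fingers": -1}, {"ax": 0, "ay": 0, "az": 0, "tx": 0, "ty": 0, "tz": 0.055, "fingers": -1}]}}

```text
t: 6.2
eef_pos: [465.0, 52.4, 275.3]
tool_rot: [[0.991, 0.135, 0.0], [0.135, -0.991, -0.0], [0.0, 0.0, -1.0]]
ft_force: [-0.1, -0.5, 1.1]
width: -0.003
grip_force: 0.0
```

>>> {"name": "apply_moves", "arguments": {"plan": [{"ax": 0, "ay": 0, "az": 0, "tx": 0, "ty": 0, "tz": 0.005, "fingers": -1}, {"ax": 0, "ay": 0, "az": 0, "tx": 0, "ty": 0, "tz": 0.01, "fingers": -1}, {"ax": 0, "ay": 0, "az": 0, "tx": 0, "ty": 0, "tz": 0.015, "fingers": -1}]}}

```text
t: 6.5
eef_pos: [465.2, 52.4, 273.9]
tool_rot: [[0.991, 0.135, 0.0], [0.135, -0.991, -0.0], [0.0, 0.0, -1.0]]
ft_force: [-2.8, 0.0, 9.8]
width: 0.002
grip_force: 4.3
```

>>> {"name": "apply_moves", "arguments": {"plan": [{"ax": 0, "ay": 0, "az": 0, "tx": 0, "ty": 0, "tz": 0.005, "fingers": -1}, {"ax": 0, "ay": 0, "az": 0, "tx": 0, "ty": 0, "tz": 0.01, "fingers": -1}, {"ax": 0, "ay": 0, "az": 0, "tx": 0, "ty": 0, "tz": 0.015, "fingers": -1}, {"ax": 0, "ay": 0, "az": 0, "tx": 0, "ty": 0, "tz": 0.02, "fingers": -1}, {"ax": 0, "ay": 0, "az": 0, "tx": 0, "ty": 0, "tz": 0.025, "fingers": -1}, {"ax": 0, "ay": 0, "az": 0, "tx": 0, "ty": 0, "tz": 0.03, "fingers": -1}, {"ax": 0, "ay": 0, "az": 0, "tx": 0, "ty": 0, "tz": 0.035, "fingers": -1}, {"ax": 0, "ay": 0, "az": 0, "tx": 0, "ty": 0, "tz": 0.04, "fingers": -1}, {"ax": 0, "ay": 0, "az": 0, "tx": 0, "ty": 0, "tz": 0.045, "fingers": -1}, {"ax": 0, "ay": 0, "az": 0, "tx": 0, "ty": 0, "tz": 0.05, "fingers": -1}]}}

```text
t: 7.5
eef_pos: [464.6, 52.2, 265.0]
tool_rot: [[0.991, 0.135, -0.001], [0.135, -0.991, -0.001], [-0.001, 0.0, -1.0]]
ft_force: [-6.7, -0.8, 11.7]
width: -0.0
grip_force: 5.2
```

>>> {"name": "apply_moves", "arguments": {"plan": [{"ax": 0, "ay": 0, "az": 0, "tx": 0, "ty": 0, "tz": 0.005, "fingers": -1}, {"ax": 0, "ay": 0, "az": 0, "tx": 0, "ty": 0, "tz": 0.01, "fingers": -1}, {"ax": 0, "ay": 0, "az": 0, "tx": 0, "ty": 0, "tz": 0.015, "fingers": -1}, {"ax": 0, "ay": 0, "az": 0, "tx": 0, "ty": 0, "tz": 0.02, "fingers": -1}, {"ax": 0, "ay": 0, "az": 0, "tx": 0, "ty": 0, "tz": 0.025, "fingers": -1}]}}

```text
t: 8.0
eef_pos: [464.5, 52.2, 259.9]
tool_rot: [[0.991, 0.135, -0.001], [0.135, -0.991, -0.001], [-0.001, 0.001, -1.0]]
ft_force: [-6.3, -0.4, 11.2]
width: -0.002
grip_force: 5.2
```

>>> {"name": "apply_moves", "arguments": {"plan": [{"ax": 0, "ay": 0, "az": 0, "tx": -0.002, "ty": 0, "tz": 0.005, "fingers": -1}, {"ax": 0, "ay": 0, "az": 0, "tx": -0.004, "ty": 0, "tz": 0.01, "fingers": -1}, {"ax": 0, "ay": 0, "az": 0, "tx": -0.006, "ty": 0, "tz": 0.015, "fingers": -1}, {"ax": 0, "ay": 0, "az": 0, "tx": -0.007, "ty": 0, "tz": 0.02, "fingers": -1}, {"ax": 0, "ay": 0, "az": 0, "tx": -0.008, "ty": 0, "tz": 0.025, "fingers": -1}, {"ax": 0, "ay": 0, "az": 0, "tx": -0.009, "ty": 0, "tz": 0.03, "fingers": -1}, {"ax": 0, "ay": 0, "az": 0, "tx": -0.01, "ty": 0, "tz": 0.035, "fingers": -1}, {"ax": 0, "ay": 0, "az": 0, "tx": -0.011, "ty": 0, "tz": 0.04, "fingers": -1}, {"ax": 0, "ay": 0, "az": 0, "tx": -0.012, "ty": 0, "tz": 0.045, "fingers": -1}, {"ax": 0, "ay": 0, "az": 0, "tx": -0.013, "ty": 0, "tz": 0.05, "fingers": -1}]}}

```text
t: 9.0
eef_pos: [462.8, 51.9, 250.1]
tool_rot: [[0.991, 0.135, 0.001], [0.135, -0.991, -0.0], [0.001, 0.001, -1.0]]
ft_force: [-4.5, 1.0, 10.3]
width: 0.004
grip_force: 5.2
```

>>> {"name": "apply_moves", "arguments": {"plan": [{"ax": 0, "ay": 0, "az": 0, "tx": -0.001, "ty": 0, "tz": 0.005, "fingers": -1}, {"ax": 0, "ay": 0, "az": 0, "tx": -0.002, "ty": 0, "tz": 0.01, "fingers": -1}, {"ax": 0, "ay": 0, "az": 0, "tx": -0.003, "ty": 0, "tz": 0.015, "fingers": -1}, {"ax": 0, "ay": 0, "az": 0, "tx": -0.004, "ty": 0, "tz": 0.02, "fingers": -1}, {"ax": 0, "ay": 0, "az": 0, "tx": -0.005, "ty": 0, "tz": 0.025, "fingers": -1}, {"ax": 0, "ay": 0, "az": 0, "tx": -0.005, "ty": 0, "tz": 0.03, "fingers": -1}, {"ax": 0, "ay": 0, "az": 0, "tx": -0.006, "ty": 0, "tz": 0.035, "fingers": -1}, {"ax": 0, "ay": 0, "az": 0, "tx": -0.006, "ty": 0, "tz": 0.04, "fingers": -1}]}}

```text
t: 9.8
eef_pos: [461.7, 51.7, 242.1]
tool_rot: [[0.991, 0.135, 0.001], [0.135, -0.991, -0.0], [0.001, 0.001, -1.0]]
ft_force: [-5.1, -0.6, 10.3]
width: -0.002
grip_force: 5.2
```

>>> {"name": "apply_moves", "arguments": {"plan": [{"ax": 0, "ay": 0, "az": 0, "tx": -0.001, "ty": 0, "tz": 0.005, "fingers": -1}, {"ax": 0, "ay": 0, "az": 0, "tx": -0.001, "ty": 0, "tz": 0.01, "fingers": -1}, {"ax": 0, "ay": 0, "az": 0, "tx": -0.002, "ty": 0, "tz": 0.015, "fingers": -1}, {"ax": 0, "ay": 0, "az": 0, "tx": -0.002, "ty": 0, "tz": 0.02, "fingers": -1}, {"ax": 0, "ay": 0, "az": 0, "tx": -0.003, "ty": 0, "tz": 0.025, "fingers": -1}, {"ax": 0, "ay": 0, "az": 0, "tx": -0.003, "ty": 0, "tz": 0.03, "fingers": -1}, {"ax": 0, "ay": 0, "az": 0, "tx": -0.004, "ty": 0, "tz": 0.035, "fingers": -1}, {"ax": 0, "ay": 0, "az": 0, "tx": -0.004, "ty": 0, "tz": 0.04, "fingers": -1}, {"ax": 0, "ay": 0, "az": 0, "tx": -0.005, "ty": 0, "tz": 0.045, "fingers": -1}, {"ax": 0, "ay": 0, "az": 0, "tx": -0.005, "ty": 0, "tz": 0.05, "fingers": -1}]}}

```text
t: 10.8
eef_pos: [460.6, 51.6, 231.9]
tool_rot: [[0.991, 0.135, 0.001], [0.135, -0.991, -0.0], [0.001, 0.0, -1.0]]
ft_force: [-5.2, -0.1, 10.7]
width: 0.001
grip_force: 5.2
```

>>> {"name": "apply_moves", "arguments": {"plan": [{"ax": 0, "ay": 0, "az": 0, "tx": 0, "ty": 0, "tz": 0.0025, "fingers": -1}, {"ax": 0, "ay": 0, "az": 0, "tx": 0, "ty": 0, "tz": 0.005, "fingers": -1}, {"ax": 0, "ay": 0, "az": 0, "tx": 0, "ty": 0, "tz": 0.0075, "fingers": -1}, {"ax": 0, "ay": 0, "az": 0, "tx": 0, "ty": 0, "tz": 0.01, "fingers": -1}]}}

```text
t: 11.2
eef_pos: [460.4, 51.6, 229.8]
tool_rot: [[0.991, 0.135, 0.0], [0.135, -0.991, -0.0], [0.0, 0.0, -1.0]]
ft_force: [-5.0, -0.8, 11.3]
width: 0.004
grip_force: 5.2
```

>>> {"name": "apply_moves", "arguments": {"plan": [{"ax": 0, "ay": 0, "az": 0, "tx": -0.002, "ty": 0, "tz": 0.0025, "fingers": -1}, {"ax": 0, "ay": 0, "az": 0, "tx": -0.002, "ty": 0, "tz": 0.005, "fingers": -1}, {"ax": 0, "ay": 0, "az": 0, "tx": -0.002, "ty": 0, "tz": 0.0075, "fingers": -1}]}}

```text
t: 11.5
eef_pos: [460.3, 51.6, 228.4]
tool_rot: [[0.991, 0.135, 0.001], [0.135, -0.991, -0.0], [0.001, 0.0, -1.0]]
ft_force: [-5.1, -0.2, 10.2]
width: -0.002
grip_force: 5.2
```

>>> {"name": "apply_moves", "arguments": {"plan": [{"ax": 0, "ay": 0, "az": 0, "tx": -0.002, "ty": 0, "tz": 0.0025, "fingers": -1}, {"ax": 0, "ay": 0, "az": 0, "tx": -0.002, "ty": 0, "tz": 0.005, "fingers": -1}, {"ax": 0, "ay": 0, "az": 0, "tx": -0.002, "ty": 0, "tz": 0.0075, "fingers": -1}]}}

```text
t: 11.8
eef_pos: [460.2, 51.5, 227.0]
tool_rot: [[0.991, 0.135, 0.002], [0.135, -0.991, -0.0], [0.002, 0.0, -1.0]]
ft_force: [-4.5, -0.2, 10.9]
width: -0.001
grip_force: 5.2
```

>>> {"name": "apply_moves", "arguments": {"plan": [{"ax": 0, "ay": 0, "az": 0, "tx": -0.003, "ty": 0, "tz": 0.0025, "fingers": -1}, {"ax": 0, "ay": 0, "az": 0, "tx": -0.003, "ty": 0, "tz": 0.005, "fingers": -1}, {"ax": 0, "ay": 0, "az": 0, "tx": -0.003, "ty": 0, "tz": 0.0075, "fingers": -1}]}}

```text
t: 12.1
eef_pos: [460.1, 51.5, 225.7]
tool_rot: [[0.991, 0.135, 0.003], [0.135, -0.991, -0.0], [0.003, 0.0, -1.0]]
ft_force: [-2.8, 0.0, 11.1]
width: 0.001
grip_force: 5.2
```

>>> {"name": "apply_moves", "arguments": {"plan": [{"ax": 0, "ay": 0, "az": 0, "tx": 0, "ty": 0, "tz": 0.0025, "fingers": -1}, {"ax": 0, "ay": 0, "az": 0, "tx": 0, "ty": 0, "tz": 0.005, "fingers": -1}, {"ax": 0, "ay": 0, "az": 0, "tx": 0, "ty": 0, "tz": 0.0075, "fingers": -1}]}}

```text
t: 12.4
eef_pos: [460.0, 51.5, 224.2]
tool_rot: [[0.991, 0.135, 0.003], [0.135, -0.991, -0.0], [0.003, 0.0, -1.0]]
ft_force: [-3.2, 0.6, 10.2]
width: 0.001
grip_force: 5.2
```

>>> {"name": "apply_moves", "arguments": {"plan": [{"ax": 0, "ay": 0, "az": 0, "tx": 0, "ty": 0, "tz": 0.0025, "fingers": -1}, {"ax": 0, "ay": 0, "az": 0, "tx": 0, "ty": 0, "tz": 0.005, "fingers": -1}, {"ax": 0, "ay": 0, "az": 0, "tx": 0, "ty": 0, "tz": 0.0075, "fingers": -1}]}}

```text
t: 12.7
eef_pos: [459.9, 51.5, 222.7]
tool_rot: [[0.991, 0.135, 0.003], [0.135, -0.991, -0.0], [0.003, 0.0, -1.0]]
ft_force: [-3.4, -0.4, 10.4]
width: -0.003
grip_force: 5.2
```

>>> {"name": "apply_moves", "arguments": {"plan": [{"ax": 0, "ay": 0, "az": 0, "tx": 0, "ty": 0, "tz": 0.0025, "fingers": -1}, {"ax": 0, "ay": 0, "az": 0, "tx": 0, "ty": 0, "tz": 0.005, "fingers": -1}, {"ax": 0, "ay": 0, "az": 0, "tx": 0, "ty": 0, "tz": 0.0075, "fingers": -1}]}}

```text
t: 13.0
eef_pos: [459.9, 51.5, 222.5]
tool_rot: [[0.991, 0.135, 0.002], [0.135, -0.991, -0.0], [0.002, 0.0, -1.0]]
ft_force: [-6.0, 0.3, 18.0]
width: 0.0
grip_force: 9.0
```

The seat is met at z 222.5 (lid about +0.01 rad) with 18 N, so the lid is home. I lift off and go over the rear end of the catch.

>>> {"name": "apply_moves", "arguments": {"plan": [{"ax": 0, "ay": 0, "az": 0, "tx": 0, "ty": 0, "tz": -0.1, "fingers": -1}, {"ax": 0, "ay": 0, "az": 0, "tx": 0.15, "ty": 0.3, "tz": -0.2, "fingers": -1}, {"ax": 0, "ay": 0, "az": 0, "tx": 0.17, "ty": 0.45, "tz": -0.2, "fingers": -1}, {"ax": 0, "ay": 0, "az": 0, "tx": 0.17, "ty": 0.45, "tz": -0.2, "fingers": -1}, {"ax": 0, "ay": 0, "az": 0, "tx": 0.17, "ty": 0.45, "tz": -0.2, "fingers": -1}]}}

```text
t: 13.5
eef_pos: [504.8, -33.8, 258.2]
tool_rot: [[0.991, 0.133, -0.0], [0.133, -0.991, 0.001], [-0.0, -0.001, -1.0]]
ft_force: [-0.1, 0.2, -0.5]
width: -0.002
grip_force: 0.0
```

```bash
python3 d.py 506 -101.5 247; python3 look.py s2
```

```text
pos [504.8 -33.8 258.2] tgt [515.1 -32.1 247. ] t 13.5 F [-0.08  0.17 -0.53] w -0.0024595637854265967
shift [ 0.0521 -0.0019  0.0558] turn [-0.0006  0.0003 -0.0027]
orange 30 [530.5 -44.7 240.9]
lid angle 1.1977 16.61
```

View pics/s2.png

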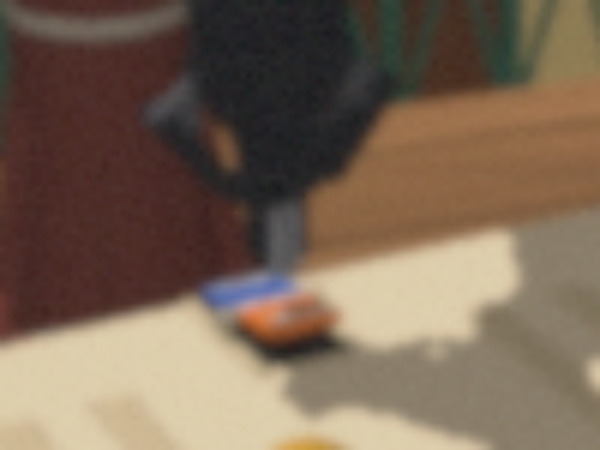

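The lid is down, with the open paddle at (270,310) and its rear raised; the finger hangs above it at (280,270). I shift back 10 mm and descend.

>>> {"name": "apply_moves", "arguments": {"plan": [{"ax": 0, "ay": 0, "az": 0, "tx": 0.052, "ty": 0, "tz": 0, "fingers": -1}, {"ax": 0, "ay": 0, "az": 0, "tx": 0.052, "ty": 0, "tz": 0.02, "fingers": -1}, {"ax": 0, "ay": 0, "az": 0, "tx": 0.052, "ty": 0, "tz": 0.04, "fingers": -1}, {"ax": 0, "ay": 0, "az": 0, "tx": 0.052, "ty": 0, "tz": 0.055, "fingers": -1}, {"ax": 0, "ay": 0, "az": 0, "tx": 0.052, "ty": 0, "tz": 0.055, "fingers": -1}]}}

```text
t: 14.1
eef_pos: [514.3, -31.3, 246.3]
tool_rot: [[0.991, 0.135, -0.002], [0.135, -0.991, 0.0], [-0.002, -0.001, -1.0]]
ft_force: [-0.0, 0.1, 1.0]
width: -0.002
grip_force: 0.0
```

>>> {"name": "apply_moves", "arguments": {"plan": [{"ax": 0, "ay": 0, "az": 0, "tx": 0, "ty": 0, "tz": 0.005, "fingers": -1}, {"ax": 0, "ay": 0, "az": 0, "tx": 0, "ty": 0, "tz": 0.01, "fingers": -1}, {"ax": 0, "ay": 0, "az": 0, "tx": 0, "ty": 0, "tz": 0.015, "fingers": -1}, {"ax": 0, "ay": 0, "az": 0, "tx": 0, "ty": 0, "tz": 0.02, "fingers": -1}]}}

```text
t: 14.5
eef_pos: [515.0, -31.8, 243.4]
tool_rot: [[0.991, 0.135, 0.0], [0.135, -0.991, -0.0], [0.0, 0.0, -1.0]]
ft_force: [0.4, -0.2, 0.3]
width: -0.004
grip_force: 0.0
```

>>> {"name": "apply_moves", "arguments": {"plan": [{"ax": 0, "ay": 0, "az": 0, "tx": 0, "ty": 0, "tz": 0.005, "fingers": -1}, {"ax": 0, "ay": 0, "az": 0, "tx": 0, "ty": 0, "tz": 0.01, "fingers": -1}]}}

```text
t: 14.7
eef_pos: [515.2, -31.8, 241.8]
tool_rot: [[0.991, 0.135, 0.001], [0.135, -0.991, -0.0], [0.0, 0.0, -1.0]]
ft_force: [-0.8, 0.1, 2.2]
width: 0.002
grip_force: 1.7
```

>>> {"name": "apply_moves", "arguments": {"plan": [{"ax": 0, "ay": 0, "az": 0, "tx": 0, "ty": 0, "tz": 0.005, "fingers": -1}, {"ax": 0, "ay": 0, "az": 0, "tx": 0, "ty": 0, "tz": 0.01, "fingers": -1}]}}

```text
t: 14.9
eef_pos: [515.6, -31.8, 240.2]
tool_rot: [[0.991, 0.135, 0.002], [0.135, -0.991, -0.0], [0.002, 0.0, -1.0]]
ft_force: [-1.0, -0.4, 4.9]
width: 0.0
grip_force: 2.5
```

>>> {"name": "apply_moves", "arguments": {"plan": [{"ax": 0, "ay": 0, "az": 0, "tx": 0, "ty": 0, "tz": 0.005, "fingers": -1}, {"ax": 0, "ay": 0, "az": 0, "tx": 0, "ty": 0, "tz": 0.01, "fingers": -1}]}}

```text
t: 15.1
eef_pos: [515.9, -31.7, 238.3]
tool_rot: [[0.991, 0.135, 0.003], [0.135, -0.991, -0.0], [0.003, 0.0, -1.0]]
ft_force: [1.5, 0.1, 3.8]
width: 0.004
grip_force: 2.1
```

>>> {"name": "apply_moves", "arguments": {"plan": [{"ax": 0, "ay": 0, "az": 0, "tx": 0, "ty": 0, "tz": 0.005, "fingers": -1}, {"ax": 0, "ay": 0, "az": 0, "tx": 0, "ty": 0, "tz": 0.01, "fingers": -1}]}}

```text
t: 15.3
eef_pos: [515.0, -31.8, 234.9]
tool_rot: [[0.991, 0.135, -0.0], [0.135, -0.991, -0.0], [-0.0, 0.0, -1.0]]
ft_force: [0.1, 0.5, 0.3]
width: -0.001
grip_force: 0.0
```

>>> {"name": "apply_moves", "arguments": {"plan": [{"ax": 0, "ay": 0, "az": 0, "tx": 0, "ty": 0, "tz": 0.005, "fingers": -1}, {"ax": 0, "ay": 0, "az": 0, "tx": 0, "ty": 0, "tz": 0.01, "fingers": -1}]}}

```text
t: 15.5
eef_pos: [514.7, -31.8, 233.8]
tool_rot: [[0.991, 0.135, -0.001], [0.135, -0.991, -0.0], [-0.001, -0.0, -1.0]]
ft_force: [-2.3, 1.1, 9.8]
width: 0.0
grip_force: 4.2
```

It snapped at the centre. The new contact fits the finger's front corner resting on the locked paddle. I lift straight up and check.

>>> {"name": "apply_moves", "arguments": {"plan": [{"ax": 0, "ay": 0, "az": 0, "tx": 0, "ty": 0, "tz": -0.2, "fingers": -1}, {"ax": 0, "ay": 0, "az": 0, "tx": 0, "ty": 0, "tz": -0.45, "fingers": -1}, {"ax": 0, "ay": 0, "az": 0, "tx": -0.3, "ty": 0, "tz": -0.7, "fingers": -1}, {"ax": 0, "ay": 0, "az": 0, "tx": -0.6, "ty": 0.2, "tz": -0.7, "fingers": -1}, {"ax": 0, "ay": 0, "az": 0, "tx": -0.7, "ty": 0.4, "tz": -0.7, "fingers": -1}, {"ax": 0, "ay": 0, "az": 0, "tx": -0.7, "ty": 0.6, "tz": -0.7, "fingers": -1}, {"ax": 0, "ay": 0, "az": 0, "tx": -0.7, "ty": 0.8, "tz": -0.7, "fingers": -1}, {"ax": 0, "ay": 0, "az": 0, "tx": -0.7, "ty": 0.8, "tz": -0.7, "fingers": -1}]}}

```text
t: 16.3
eef_pos: [396.5, -213.3, 372.3]
tool_rot: [[0.992, 0.129, -0.002], [0.129, -0.992, -0.001], [-0.002, 0.001, -1.0]]
ft_force: [1.7, 1.0, -0.3]
width: -0.0
grip_force: 0.0
```

```bash
python3 look.py s3
```

```text
blue 41 [476.9 -43.2 241.1]
orange 45 [512.6 -36.6 234.4]
lid angle 0.0094 2.09
```

View pics/s3.png

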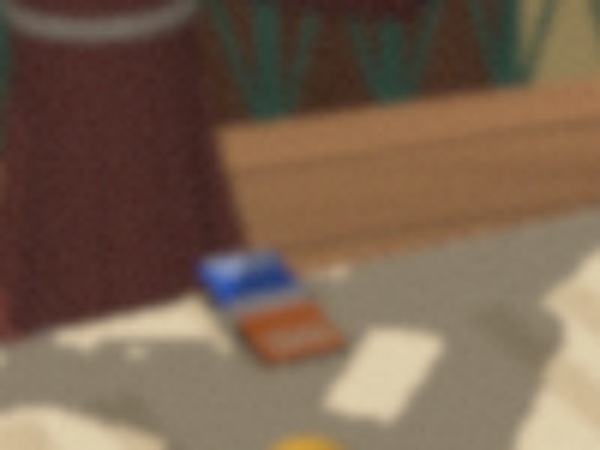

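The crop shows the blue end up at (250,275) and the orange end down at (290,330). The paddle slope is about 0.19 rad against a lid angle of 0.009, so the catch is locked.

```bash
python3 -c "
from plant import workorder
print(workorder.hand_in())"
```

```text
the job is handed in; nothing more can be done
None
```

The job is handed in at about 16 s of the 61 s allowed: the lid is home at about 0.01 rad, the catch is snapped locked at about 0.18 rad by camera, and the highest push I read was about 19 N; the hand-in gave no verdict.

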